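Hang the charger's front cover back on its rail

ROBOT

A 6-joint arm with a two-finger parallel gripper is mounted at the origin on the work surface. World frame = base frame: x ahead of the robot, y to its left, z up, the work surface at z = 0. Lengths are in m, angles in degrees, forces in N, time in s.
With the tool pointing down it reaches from about 0.35 to 0.875 m from the base axis. Payload 4.2 kg.
Tool frame: the origin (TCP) lies at the very end of the fingers, on their centre line; the grasp point (between the pads) lies 19 mm behind it; z points along the fingers, y is the line along which they close (so a half turn about z gives the same grasp; the last joint's range is limited). The gripper opens to 87 mm and grips with 3 to 60 N. Pads are 19 mm wide; open, the fingers measure 117 mm over their backs; the gripper's body (75 mm by 190 mm) begins 51 mm behind the grasp point.
Start: joints at [84.087, 22.042, 0.453, 0, -68.411, -14.817], TCP at [0.221, 0.585, 0.223] pointing down, gripper open.
Joint ranges: [-179.83, 179.83], [-69.29, 118.12], [-61.27, 80.66], [-181.25, 117.63], [-171.15, -9.14], [-177.46, 177.46]. Speed limits (degrees/s): [159.86, 159.86, 180, 180, 180, 180].

INTERFACE

Orientations are given as a 3x3 rotation matrix whose columns are the frame's x, y, z axes.
In Python, from station import sense, cams, r gives the robot as it stands. The module is installed in compiled form; this text tells all that it offers.
- The arm moves only by the tool step_arm, never from a script. Its argument "targets" is text: rows parted by semicolons, each of 4 numbers parted by spaces: the shift along the tool's x, y, z in cm, then the turn about the tool's z in degrees. In form: x y z turn; .... A call has 1 to 12 rows; each row shifts and turns the commanded pose from where the row before left it, along the tool's axes as they then stand; what a row does not reach is not made up. A row lasts 1/12 s, in which the tool goes at most 41.7 mm and 7.16 degrees, less where a joint would pass 70% of its speed; a pose out of reach is approached as far as the arm can. A call with a gripper value outside its range is refused whole. "claw" is the finger opening in cm, from 0 to 8.7, set as the call begins (left out, the last holds). The fingers move at their own pace and stop on an object; the grip force is fixed at half the most. Time passes only in rows, so rows that do not move let the fingers close. It gives the time, the measured TCP pose, the force, the opening and the grip force at its end, in the units of the state.
- sense(): the state, without advancing time (a new reading comes with each control period).
- cams.capture(name): name is "scene" or "side" or "wrist"; returns a dict with "frame" (400x640x3 uint8, blue, green, red), "vertical_fov" (degrees; the focal length in pixels is half the picture's height over the tangent of half this angle, whatever the lens; pixels are square), "cx", "cy" (the principal point, pixels), "eye" and "rotation" of the camera in the world; the wrist camera has in their place "tool_from_camera" (4x4, takes a point from camera to tool coordinates, whose origin is the TCP and whose axes are the flange's). Camera axes: x right, y down, z forward; pixel columns grow to the right and rows downward; lengths in m; the calibration is good to about 2 mm. A picture is of the moment at which its call begins: read the wrist's pose just before it. There is no depth.
- r.finish_job(): hands the job in; it is judged then, once.
The state is a dict: "time_s": time; "joints": joint angles; "joint_velocities": joint speeds; "effort": joint torques, N m; "tcp_pos": TCP position; "ee_rot": TCP orientation; "wrist_force": force on the tool from outside, world axes, zero at the start; "moment": the same for the moment, N m; "gripper_width": opening from 0.0 (shut) to 1.0 (fully open); "gripper_force": force on a finger pad.
Only numpy, scipy, OpenCV 4.12 (cv2) and the standard library are available. Lean on these libraries where they do the work, as an engineer would, in place of code of your own. Each camera call takes 0.05 s, during which the arm holds its last target. There are 200 camera calls.

TASK

Slide the red front cover up out of the slotted holder, carry it to the opened battery charger and hook its lip over the charger's yellow rail while the cover still leans out towards you. Then let it swing down about the rail and leave it hanging flat against the charger's front, upright and about central. Do not disturb the other things on the bench.

Things in the scene. Friction and masses are not known exactly. Their poses are not given: they have to be found in the camera images.
- cover_mid (a point): Centre of the red cover's flat sheet (loose, about 0.25 kg): 160 wide (y), 140 tall (z), 4 thick (x). Own axes of all cover points: x through the sheet from front to back, y along its width, z up its height to the lip end. At the start it leans back 50 degrees from upright in the holder: front facing up and to the robot's side, lip end up and away. Once hung, own z is vertical, own x points into the charger.
- cover_grip (a point): Centre of the black handle block on the cover's front, same axes. The block is 40 wide (y), 24 high (z) and stands 40 out from the sheet's front surface (towards -x); this point is 20 from that surface, and 22 in front of and 10 above (own z) the sheet's centre. At the start the block points upwards, 50 degrees from level, towards the robot's side.
- cover_lip (a point): Middle of the channel in the cover's lip, same axes; 32.5 behind (+x) and 54 above (+z) the handle's centre. The lip, 100 wide, 4 mm sheet, runs back from the sheet's top edge and then 20 down (-z): a channel 17 wide (x), open to -z. When the rail touches the channel's top, its axis is level with this point. The lip's top is 10 above this point.
- rack: Grey slotted holder, fixed, 190 wide; origin on the bench straight below the sheet's centre, which starts 75 up. x leads away from the robot's side, y along its width, z up. Two grooves leaning back 50 degrees from upright (top towards +x), 7 wide and 70 long, hold the side edges of the cover's lower half; it comes free after sliding 70 along its own +z. The handle's centre starts about 98 above the bench.
- charger: Opened battery charger, dark steel, fixed: 240 wide (y), 180 deep (x), 180 high. Origin on the bench straight below the rail. x points into the charger, away from the front; its flat front face is at x = -6. y along its width, z up. The hung cover lies flat on this face, its lower edge 81 above the bench.
- rail_mid (a point): Middle of the rail's axis, axes as the charger's: a yellow round bar 12 in diameter along y, 215 above the bench and 35 above the charger's top, its front flush with the charger's front face. Two small uprights 208 apart hold its ends; all round it is free otherwise. A hooked cover swings freely on it under its own weight.
- meter: Bystander: red multimeter lying flat, 85 x 165 x 46 high, origin under its centre.
- tape_black: Bystander: roll of black tape, 96 across, 24 high, origin under its centre.
- screwdriver: Bystander: orange screwdriver lying, 200 long.
- spray_can: Bystander: blue-labelled can standing, 64 across, 190 high, origin under its centre.
- jar: Bystander: jar standing, 84 across, 100 high, origin under its centre.
Not all that is in view belongs to the job. There is more than one size of the part that bears cover_mid; the job needs the larger.

How it is judged:
By the outcome, as a careful person would: the job done as asked, in the order asked, and still so for the second after the job is handed in, with the robot touching nothing.
It also fails if it takes over 51 s, if anything falls off the work surface, if the arm or the gripper's body presses on something with over 40 N, if the wrist force passes 120 N, or if a joint passes its speed limit or range.

## Working session

There is one attempt and no reset: what is moved stays moved. The work goes in short steps, Python scripts to look and compute and a tool call to move; the robot and the scene stay as the last step left them, time stands still between calls to the robot, and variables do not carry over. Pictures are saved under pics/ and viewed, at most 10 in all, crops included, and the job is handed in when it is done.

Besides the shell and the picture viewer there is one more tool, called after "Call:" as name(argument=value, ...) on one line, values as JSON. step_arm: Moves the arm, as the interface text tells. Its arguments: {"type":"object","properties":{"targets":{"type":"string"},"claw":{"type":"number"}},"required":["targets"]}

```bash
mkdir -p pics; cat > h.py <<'E'
import numpy as np, cv2
from station import sense, cams, r
def cap(n,f):
    s=sense(); c=cams.capture(n); cv2.imwrite(f,c["frame"])
    return s,c
E
python3 - <<'E'
from h import *
import pickle
d={}
for n in("scene","side"):
    s,c=cap(n,f"pics/{n}0.png"); d[n]=c
    print(n,{k:(np.round(v,4).tolist() if k!='frame' else 0) for k,v in c.items()})
pickle.dump(d,open("c.pkl","wb"))
s=sense();print(s)
E
```

```text
scene {'frame': 0, 'vertical_fov': 46.8651, 'cx': 325.3665, 'cy': 202.2258, 'eye': [1.236, -0.4009, 1.1778], 'rotation': [[0.4466, 0.7045, -0.5516], [0.8947, -0.3443, 0.2846], [0.0106, -0.6206, -0.7841]]}
side {'frame': 0, 'vertical_fov': 42.5767, 'cx': 316.3713, 'cy': 200.7511, 'eye': [0.2577, -0.9882, 1.2799], 'rotation': [[0.9695, -0.1929, 0.1512], [-0.2445, -0.7196, 0.6499], [-0.0166, -0.6671, -0.7448]]}
{'time_s': 0.1, 'joints': array([ 8.40878145e+01,  2.20863510e+01,  3.86435172e-01, -2.44448070e-02,
       -6.84105828e+01, -1.48187269e+01]), 'joint_velocities': array([-0.08201176, -0.02071997,  0.16470067,  0.10592687, -0.07864112,
       -0.01389345]), 'effort': array([-2.53441085e-04, -3.91692066e+01,  1.87934035e+01,  4.23185930e+00,
        1.34429461e-02, -7.69675762e-05]), 'tcp_pos': array([0.22101228, 0.58403788, 0.22156328]), 'ee_rot': array([[ 9.35197503e-01, -3.54126076e-01, -5.93247760e-04],
       [-3.54126556e-01, -9.35195625e-01, -1.87741297e-03],
       [ 1.10038177e-04,  1.96583670e-03, -9.99998062e-01]]), 'wrist_force': array([-0.8159437 ,  0.11170886, -0.36974825]), 'moment': array([-0.0064286 , -0.01159262,  0.01535417]), 'gripper_force': 0.0, 'gripper_width': 1.002431393495249}
```

View pics/scene0.png

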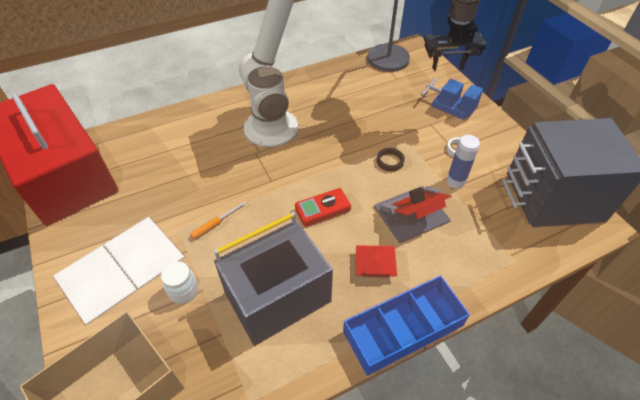

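View pics/side0.png

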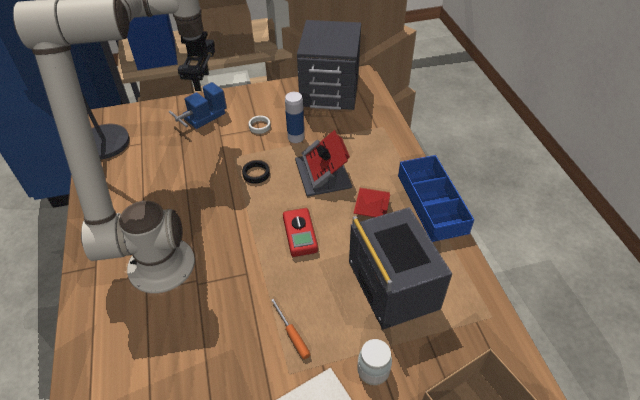

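The scene shows two red sheets. One is in the grey slotted holder with a black handle (scene ~415,205; side ~325,155). The other is a smaller plate lying flat (scene ~376,261; side ~372,203). The one in the holder fits the description, since it has a handle and grooves and leans back. The charger with the yellow rail runs from scene (219,251) to (294,213). I'll confirm with enlarged crops.

```bash
python3 - <<'E'
import cv2,numpy as np
a=cv2.imread("pics/scene0.png");b=cv2.imread("pics/side0.png")
f=lambda i,x,y,w,h,s:cv2.resize(i[y:y+h,x:x+w],None,fx=s,fy=s,interpolation=cv2.INTER_CUBIC)
# scene rack 360..460,170..270 ; side rack 285..385,120..220
top=np.hstack([f(a,365,170,100,75,4),f(b,285,125,100,75,4)])
bot=np.hstack([f(a,205,200,100,75,4),f(b,330,210,100,75,4)])
cv2.imwrite("pics/crop0.png",np.vstack([top,bot]))
E
```

```text
(no output)
```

View pics/crop0.png

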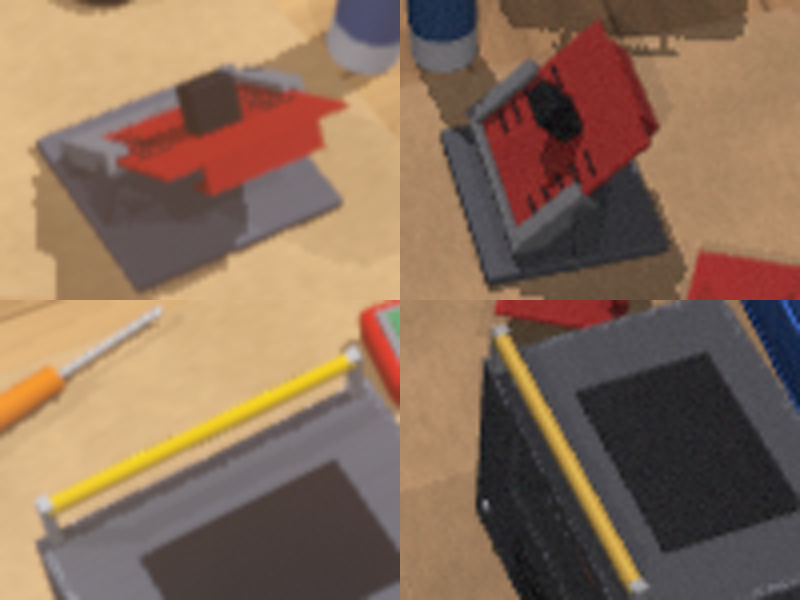

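The crop confirms it: the handled sheet in the slotted holder is the larger cover. Its handle is at scene ≈(417,195) and side ≈(324,152). Next I'll fit the poses of the rack and rail.

```bash
cat >> h.py <<'E'
from scipy.optimize import least_squares
from scipy.spatial.transform import Rotation as Ro
def proj(c,P,eye=None,R=None):
    eye=c["eye"] if eye is None else eye; R=c["rotation"] if R is None else R
    q=(np.atleast_2d(P)-eye)@R; f=200/np.tan(np.radians(c["vertical_fov"])/2)
    return np.c_[c["cx"]+f*q[:,0]/q[:,2], c["cy"]+f*q[:,1]/q[:,2]]
def tri(cs,uvs):
    return least_squares(lambda p:np.concatenate([(proj(c,p)-uv).ravel() for c,uv in zip(cs,uvs)]),[.5,0,.15])
def cover_R(yaw,lean): # own axes; lean back: z towards +x
    return Ro.from_euler("ZY",[yaw,lean],degrees=True).as_matrix()
E
python3 - <<'E'
from h import *
import pickle
d=pickle.load(open("c.pkl","rb")); S,D=d["scene"],d["side"]
A=tri([S,D],[(216.2,251.5),(355.2+34,281.2)]);B=tri([S,D],[(293.5,213.7),(355.2,217.7)])
for t in(A,B):print(t.x.round(4),np.round(t.fun,1))
v=B.x-A.x;print("len",np.linalg.norm(v),"yaw",np.degrees(np.arctan2(-v[0],v[1])),"mid",(A.x+B.x)/2)
# known heights fit
def fr(p):
    yw=np.radians(p[2]);y=np.array([-np.sin(yw),np.cos(yw),0]);m=np.array([p[0],p[1],.215])
    P=[m-.104*y,m+.104*y]
    return np.r_[(proj(S,P)-[(216.2,251.5),(293.5,213.7)]).ravel(),(proj(D,P)-[(389.2,281.2),(355.2,217.7)]).ravel()]
f=least_squares(fr,[.6,-.1,0]);print("rail",f.x,f.fun.round(1))
H=tri([S,D],[(417.5,195.5),(323.75,152.5)]);print("handle",H.x,H.fun.round(1))
def fk(p):
    R=cover_R(p[2],50);m=np.array([p[0],p[1],.075])
    g=m+R@[-.022,0,.010]; c1=m+R@[-.002,.08,.07]
    return np.r_[(proj(S,g)-[417.5,195.5]).ravel(),(proj(D,g)-[323.75,152.5]).ravel(),(proj(S,c1)-[451.75,195.75]).ravel(),(proj(D,c1)-[335,130.5]).ravel()]
f=least_squares(fk,[.6,.2,0]);print("rack",f.x,f.fun.round(1))
R=cover_R(f.x[2],50);m=np.r_[f.x[:2],.075];print("grip",m+R@[-.022,0,.01]);print(R)
E
```

```text
[ 0.5803 -0.3604  0.2165] [-0.1  0.2 -0.1 -0.1]
[ 0.5591 -0.1451  0.217 ] [-0.3  0.6 -0.4 -0.6]
len 0.21630408743655147 yaw 5.631124916881846 mid [ 0.56971555 -0.25277227  0.21677133]
rail [ 0.56958316 -0.25285314  5.73104907] [ 1.6 -0.2 -1.8  1.6 -0.9 -1.1  0.1  1.1]
handle [0.57538542 0.25316825 0.09590084] [-0.2  0.4 -0.3 -0.4]
rack [ 0.58171017  0.25030915 -1.77720853] [-0.8  0.2 -0.1 -0.4 -0.2  0.4  0.  -1.4]
grip [0.5752324  0.25051014 0.09828085]
[[ 6.42478413e-01  3.10131666e-02  7.65675957e-01]
 [-1.99348792e-02  9.99518976e-01 -2.37574640e-02]
 [-7.66044443e-01  1.73472348e-18  6.42787610e-01]]
```

```bash
cat >> h.py <<'E'
def go(target,yaw_y):
    """print total shift in cm along tool axes (before turn) and turn to bring tool y along +-heading yaw_y"""
    s=sense();R=s["ee_rot"];dl=R.T@(np.array(target)-s["tcp_pos"])*100
    h=np.degrees(np.arctan2(R[1,1],R[0,1]));t=-((yaw_y-h+90)%180-90)
    print("t",round(s["time_s"],2),"tcp",s["tcp_pos"].round(4),"shift cm",dl.round(2),"turn",round(t,2),"J",s["joints"].round(0))
E
python3 - <<'E'
from h import *
import pickle
d=pickle.load(open("c.pkl","rb")); S,D=d["scene"],d["side"]
print("can top",tri([S,D],[(467,143),(293,98)]).x)
go([.571,.2505,.25],88.2)
E
```

```text
can top [0.51938289 0.4557038  0.18367354]
t 0.1 tcp [0.221  0.584  0.2216] shift cm [44.54 18.8  -2.8 ] turn -18.94 J [ 84.  22.   0.  -0. -68. -15.]
```

Call:
step_arm(targets="0 0 -4 0;0 0 -4 0;0 0 -2 0;4 1.7 0 -2;4 1.7 0 -2;4 1.7 0 -2;4 1.7 0 -2;4 1.7 0 -2;4 1.7 0 -2;4 1.7 0 -2;4 1.7 0 -2;4 1.7 0 -2", claw=8.7)

```text
time_s: 1.1
tcp_pos: [0.5255, 0.3646, 0.3224]
ee_rot: [[0.999, -0.046, -0.001], [-0.046, -0.999, -0.0], [-0.001, 0.0, -1.0]]
wrist_force: [-0.0, 1.2, 0.6]
gripper_width: 0.996
gripper_force: 0.0
```

```bash
python3 -c "
from h import *
go([.571,.2505,.25],88.2)"
```

```text
t 1.1 tcp [0.5255 0.3646 0.3224] shift cm [ 5.08 11.19  7.24] turn -0.83 J [ 49.  21.  13.  -0. -82.  38.]
```

Call:
step_arm(targets="1.5 3.7 0 -0.8;1.5 3.7 0 0;1.5 3.6 2 0;0 0 3.5 0;0 0 1.5 0;0 0 0 0;0 0 0 0;0 0 0 0")

```text
time_s: 1.77
tcp_pos: [0.5651, 0.2571, 0.255]
ee_rot: [[0.999, -0.033, 0.002], [-0.033, -0.999, 0.001], [0.002, -0.001, -1.0]]
wrist_force: [-0.5, 0.1, 1.2]
gripper_width: 1.002
gripper_force: 0.0
```

```bash
python3 - <<'E'
from h import *
import pickle
go([.571,.2505,.25],88.2)
s,c=cap("wrist","pics/w1.png"); pickle.dump((s,c),open("w1.pkl","wb"))
T=c["tool_from_camera"]; R=s["ee_rot"]@T[:3,:3]; e=s["tcp_pos"]+s["ee_rot"]@T[:3,3]
m=np.array([.5817,.2503,.075]);K=cover_R(-1.78,50)
print(proj(c,[m+K@p for p in([-.042,.02,.022],[-.042,-.02,.022],[-.042,.02,-.002],[-.042,-.02,-.002],[-.002,.08,.07],[-.002,-.08,.07])],e,R).round(1))
E
```

```text
t 1.77 tcp [0.5651 0.2571 0.255 ] shift cm [0.61 0.64 0.5 ] turn -0.08 J [ 39.  20.   3.   0. -72.  49.]
[[305.4 178.7]
 [350.4 178.6]
 [306.4 194.1]
 [348.7 194. ]
 [232.7 106.1]
 [423.5 105.7]]
```

View pics/w1.png

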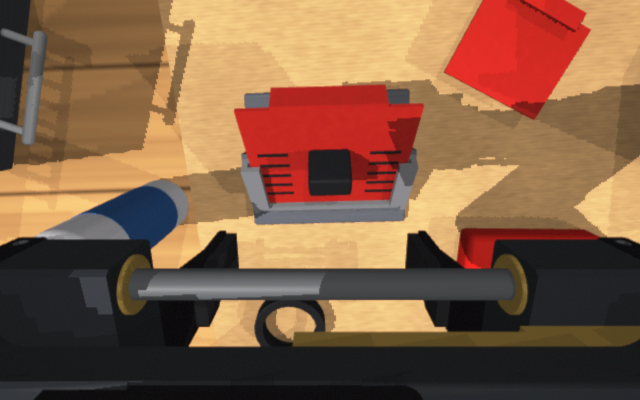

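The handle's end is at about u 308–352, v 176–194 in the wrist view, and the sheet's top corners are at (234,108) and (424,104). That is within about 2 px of the fit, so I'll correct y by 1.5 mm and yaw by about +0.8°.

Call:
step_arm(targets="0.3 0.4 0 -0.9;0.3 0.4 1 0;0 0 3 0;0 0 3 0;0 0 3 0;0 0 2 0;0 0 1 0;0 0 0 0;0 0 0 0", claw=7.5)

```text
time_s: 2.57
tcp_pos: [0.5708, 0.2485, 0.124]
ee_rot: [[1.0, -0.018, 0.001], [-0.018, -1.0, -0.0], [0.001, 0.0, -1.0]]
wrist_force: [-0.5, 0.4, 0.0]
gripper_width: 0.863
gripper_force: 0.0
```

```bash
python3 -c "
from h import *
go([.5707,.249,.085],89)"
```

```text
t 2.57 tcp [0.5708 0.2485 0.124 ] shift cm [-0.01 -0.05  3.9 ] turn -0.0 J [ 38.  26.  -8.   0. -56.  51.]
```

Call:
step_arm(targets="0 -0.05 1.3 0;0 0 1.3 0;0 0 1.0 0;0 0 0.3 0;0 0 0 0;0 0 0 0")

```text
time_s: 3.07
tcp_pos: [0.5708, 0.2492, 0.0855]
ee_rot: [[1.0, -0.018, 0.002], [-0.018, -1.0, 0.001], [0.002, -0.001, -1.0]]
wrist_force: [-0.3, 0.4, -0.1]
gripper_width: 0.866
gripper_force: 0.0
```

Call:
step_arm(targets="0 0 0 0;0 0 0 0;0 0 0 0;0 0 0 0;0 0 0 0;0 0 0 0;0 0 0 0;0 0 0 0;0 0 0 0;0 0 0 0", claw=3)

```text
time_s: 3.9
tcp_pos: [0.5703, 0.249, 0.0846]
ee_rot: [[1.0, -0.018, 0.0], [-0.018, -1.0, 0.0], [0.0, -0.0, -1.0]]
wrist_force: [-0.3, 0.7, 0.6]
gripper_width: 0.457
gripper_force: 30.0
```

```bash
python3 -c "
from h import *
go([.5707,.249,.085],89)
s=sense();print(s['gripper_width'],s['gripper_force'],s['wrist_force'])"
```

```text
t 3.9 tcp [0.5703 0.249  0.0846] shift cm [ 0.05  0.   -0.04] turn -0.01 J [ 38.  29. -10.  -0. -51.  51.]
0.4565272999200036 29.9786570481956 [-0.33758027  0.70251734  0.59497007]
```

The block is gripped, with the opening at 39.7 mm. Now I'll slide it out along the groove.

Call:
step_arm(targets="0.38 0 -0.32 0;0.38 0 -0.32 0;0.38 0 -0.32 0;0.38 0 -0.32 0;0 0 0 0")

```text
time_s: 4.32
tcp_pos: [0.5863, 0.2484, 0.098]
ee_rot: [[1.0, -0.018, 0.001], [-0.018, -1.0, 0.0], [0.001, -0.0, -1.0]]
wrist_force: [-0.4, -0.1, -1.0]
gripper_width: 0.459
gripper_force: 30.0
```

Call:
step_arm(targets="0.46 0 -0.386 0;0.46 0 -0.386 0;0.46 0 -0.386 0;0.46 0 -0.386 0;0.46 0 -0.386 0;0.46 0 -0.386 0;0.46 0 -0.386 0;0.46 0 -0.386 0;0.46 0 -0.386 0;0.46 0 -0.386 0;0 0 0 0")

```text
time_s: 5.23
tcp_pos: [0.6329, 0.248, 0.137]
ee_rot: [[1.0, -0.018, 0.002], [-0.018, -1.0, 0.001], [0.002, -0.001, -1.0]]
wrist_force: [1.0, 0.2, -2.1]
gripper_width: 0.456
gripper_force: 29.9
```

Call:
step_arm(targets="0.8 0 -0.65 0;0.8 0 -0.65 0;0 0 -2 0;0 0 -3 0;0 0 -3.5 0;0 0 -3.5 0;0 0 -2 0;0 0 -1 0;0 0 0 0")

```text
time_s: 5.98
tcp_pos: [0.648, 0.2478, 0.3018]
ee_rot: [[1.0, -0.018, 0.004], [-0.018, -1.0, 0.003], [0.004, -0.003, -1.0]]
wrist_force: [0.3, 1.0, -2.1]
gripper_width: 0.455
gripper_force: 29.9
```

```bash
cat >> h.py <<'E'
RAIL=np.array([.5696,-.2529,.215]); YAW=5.7
def tcp_for(own_dx,own_dz,lean=50,off=(-.0049,0,-.0137),rail=RAIL):
    """TCP so that the lip channel sits at rail + own (dx,dz)"""
    K=cover_R(YAW,lean); g=rail+K@[own_dx-.0325,0,own_dz-.054]
    return g+Ro.from_euler("z",YAW,degrees=True).as_matrix()@np.array(off)
E
python3 -c "
from h import *
print(tcp_for(0,.06),tcp_for(0,0))
go(tcp_for(0,.06),90+YAW)"
```

```text
[ 0.54851046 -0.25500502  0.23005317] [ 0.50277506 -0.25957002  0.19148591]
t 5.98 tcp [0.648  0.2478 0.3018] shift cm [-9.08 50.47  7.  ] turn -6.72 J [ 34.  27.  19.   0. -82.  55.]
```

Call:
step_arm(targets="-0.4 1.5 0 0;-0.7 2.5 0 0;-0.8 3.5 0 0;-0.8 3.5 0 0;-0.8 3.5 0 0;-0.8 3.5 0 0;-0.8 3.5 0 0;-0.8 3.5 0 0;-0.8 3.5 0 0;-0.8 3.5 0 0;-0.8 3.5 0 0;-0.8 3.5 0 0")

```text
time_s: 6.98
tcp_pos: [0.5473, -0.1421, 0.2962]
ee_rot: [[1.0, -0.018, -0.005], [-0.018, -1.0, 0.001], [-0.005, -0.001, -1.0]]
wrist_force: [0.6, 0.2, -3.1]
gripper_width: 0.458
gripper_force: 30.0
```

Call:
step_arm(targets="0 3.5 0 0;0 2.5 0 0;0 1.5 0 -2;0 0.5 0 -2.7;0 0 0 -2;0 0 0 0;0 0 0 0;0 0 0 0")

```text
time_s: 7.65
tcp_pos: [0.5476, -0.2205, 0.2976]
ee_rot: [[0.995, 0.098, -0.002], [0.098, -0.995, 0.001], [-0.002, -0.001, -1.0]]
wrist_force: [0.8, -0.8, -3.3]
gripper_width: 0.459
gripper_force: 29.9
```

```bash
python3 - <<'E'
from h import *
import pickle
go(tcp_for(0,.06),90+YAW)
s=sense()
d={}
for n in("scene","side"):
    s,c=cap(n,f"pics/{n}1.png"); d[n]=c
pickle.dump((s,d),open("c1.pkl","wb"))
K=cover_R(YAW,50); g=s["tcp_pos"]-Ro.from_euler("z",YAW,degrees=True).as_matrix()@[-.0049,0,-.0137]
P=[g+K@p for p in([.0325,.05,.064],[.0325,-.05,.064],[.02,.08,.06],[.02,-.08,.06],[.02,.08,-.08],[.02,-.08,-.08])]
ims=[]
for n,b in(("scene",(190,110)),("side",(300,160))):
    q=proj(d[n],P);print(n,q.round(1).tolist())
    ims.append(cv2.resize(d[n]["frame"][b[1]:b[1]+150,b[0]:b[0]+130],None,fx=3,fy=3,interpolation=cv2.INTER_CUBIC))
cv2.imwrite("pics/crop1.png",np.hstack(ims))
E
```

```text
t 7.65 tcp [ 0.5476 -0.2205  0.2976] shift cm [-0.24  3.45  6.75] turn -0.05 J [ -6.  16.   3.  -0. -77. 102.]
scene [[294.2, 206.4], [255.7, 224.8], [302.8, 196.1], [241.0, 225.3], [283.0, 190.8], [227.1, 216.5]]
side [[380.6, 189.7], [398.0, 218.1], [371.9, 180.9], [399.6, 226.6], [332.5, 215.0], [356.0, 261.8]]
```

View pics/crop1.png

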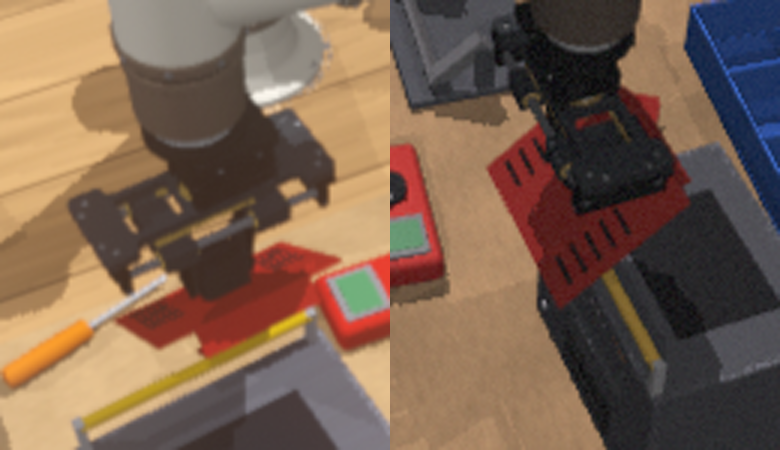

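The predicted corners match the picture within about 1–2 px: in the side view the lower edge is at (333,215) and (357,262), and the lip corner is at (400,227). So the lean is about 50° and the cover did not slip. Next I'll move over the rail and lower to the point before hooking.

Call:
step_arm(targets="-0.1 1.5 0 0;-0.1 1.4 0 0;0 0.5 1 0;0 0 2 0;0 0 2 0;0 0 1 0;0 0 0.5 0;0 0 0 0;0 0 0 0")

```text
time_s: 8.5
tcp_pos: [0.5499, -0.2551, 0.2345]
ee_rot: [[0.995, 0.099, 0.001], [0.099, -0.995, -0.001], [0.001, 0.001, -1.0]]
wrist_force: [-0.2, -0.2, -1.8]
gripper_width: 0.459
gripper_force: 29.9
```

```bash
python3 - <<'E'
from h import *
import pickle
go(tcp_for(0,.06),90+YAW)
go(tcp_for(0,0),90+YAW)
d={}
for n in("scene","side"):
    s,c=cap(n,f"pics/{n}2.png"); d[n]=c
pickle.dump((s,d),open("c2.pkl","wb"))
K=cover_R(YAW,50); g=s["tcp_pos"]-Ro.from_euler("z",YAW,degrees=True).as_matrix()@[-.0049,0,-.0137]
P=[g+K@p for p in([.045,.05,.064],[.045,-.05,.064],[.02,.08,.06],[.02,-.08,.06],[.02,.08,-.08],[.02,-.08,-.08])]
ims=[]
for n,b in(("scene",(200,150)),("side",(310,170))):
    q=proj(d[n],P);print(n,((q-b)*4+([0,0] if n=="scene" else [400,0])).round(0).tolist())
    ims.append(cv2.resize(d[n]["frame"][b[1]:b[1]+125,b[0]:b[0]+100],None,fx=4,fy=4,interpolation=cv2.INTER_CUBIC))
cv2.imwrite("pics/crop2.png",np.hstack(ims))
E
```

```text
t 8.5 tcp [ 0.5499 -0.2551  0.2345] shift cm [-0.14 -0.03  0.45] turn -0.02 J [-10.  20.  -1.   0. -69. 105.]
t 8.5 tcp [ 0.5499 -0.2551  0.2345] shift cm [-4.74 -0.03  4.3 ] turn -0.02 J [-10.  20.  -1.   0. -69. 105.]
scene [[337.0, 331.0], [188.0, 405.0], [364.0, 272.0], [123.0, 389.0], [292.0, 242.0], [73.0, 346.0]]
side [[706.0, 189.0], [775.0, 305.0], [662.0, 147.0], [772.0, 335.0], [507.0, 278.0], [600.0, 469.0]]
```

View pics/crop2.png

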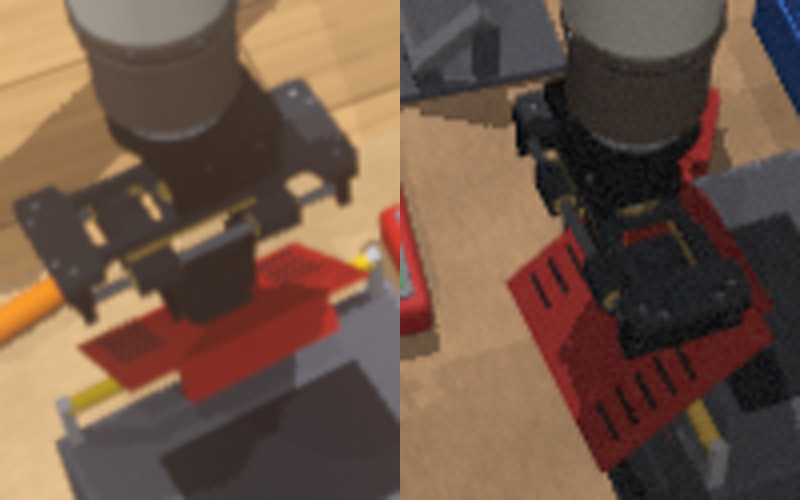

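Call:
step_arm(targets="-0.14 0 0.4 0;-0.38 0 0.32 0;-0.38 0 0.32 0;-0.38 0 0.32 0;-0.38 0 0.32 0;-0.38 0 0.32 0;-0.38 0 0.32 0;-0.38 0 0.32 0;0 0 0 0")

```text
time_s: 9.35
tcp_pos: [0.5203, -0.2576, 0.2067]
ee_rot: [[0.995, 0.098, -0.002], [0.098, -0.995, 0.001], [-0.002, -0.001, -1.0]]
wrist_force: [-0.4, 0.2, -2.3]
gripper_width: 0.456
gripper_force: 29.9
```

```bash
python3 - <<'E'
from h import *
go(tcp_for(0,0),90+YAW)
print(sense()["moment"])
E
```

```text
t 9.35 tcp [ 0.5203 -0.2576  0.2067] shift cm [-1.76  0.03  1.53] turn -0.06 J [-10.  18.  -7.  -0. -64. 106.]
[ 0.00836129  0.084852   -0.03266955]
```

Call:
step_arm(targets="-0.3 0 0.26 0;-0.3 0 0.26 0;-0.3 0 0.26 0;-0.3 0 0.26 0;0 0 0 0;0 0 0 0")

```text
time_s: 9.85
tcp_pos: [0.5095, -0.2589, 0.197]
ee_rot: [[0.995, 0.099, -0.0], [0.099, -0.995, -0.0], [-0.0, 0.0, -1.0]]
wrist_force: [0.5, 0.1, -2.6]
gripper_width: 0.455
gripper_force: 29.9
```

Call:
step_arm(targets="-0.19 0 0.16 0;-0.19 0 0.16 0;0 0 0 0;0 0 0 0")

```text
time_s: 10.18
tcp_pos: [0.5057, -0.2592, 0.1939]
ee_rot: [[0.995, 0.099, -0.0], [0.099, -0.995, 0.0], [-0.0, -0.0, -1.0]]
wrist_force: [-0.5, -0.1, -3.0]
gripper_width: 0.458
gripper_force: 29.9
```

```bash
python3 - <<'E'
from h import *
go(tcp_for(0,0),90+YAW)
d={};print(sense()["moment"])
for n in("scene","side"):
    s,c=cap(n,f"pics/{n}3.png"); d[n]=c
K=cover_R(YAW,50); g=s["tcp_pos"]-Ro.from_euler("z",YAW,degrees=True).as_matrix()@[-.0049,0,-.0137]
P=[g+K@p for p in([.045,.05,.064],[.045,-.05,.064],[.02,.08,.06],[.02,-.08,.06],[.02,.08,-.08],[.02,-.08,-.08])]
ims=[]
for n,b in(("scene",(200,150)),("side",(310,180))):
    q=proj(d[n],P);print(n,((q-b)*4+([0,0] if n=="scene" else [400,0])).round(0).tolist())
    ims.append(cv2.resize(d[n]["frame"][b[1]:b[1]+125,b[0]:b[0]+100],None,fx=4,fy=4,interpolation=cv2.INTER_CUBIC))
cv2.imwrite("pics/crop3.png",np.hstack(ims))
E
```

```text
t 10.18 tcp [ 0.5057 -0.2592  0.1939] shift cm [-0.3   0.    0.24] turn -0.03 J [-11.  18. -10.   0. -62. 106.]
[-0.04678089  0.0562204   0.00311107]
scene [[308.0, 318.0], [165.0, 388.0], [333.0, 262.0], [103.0, 373.0], [267.0, 235.0], [57.0, 333.0]]
side [[639.0, 207.0], [704.0, 324.0], [596.0, 166.0], [698.0, 355.0], [445.0, 293.0], [532.0, 485.0]]
```

View pics/crop3.png

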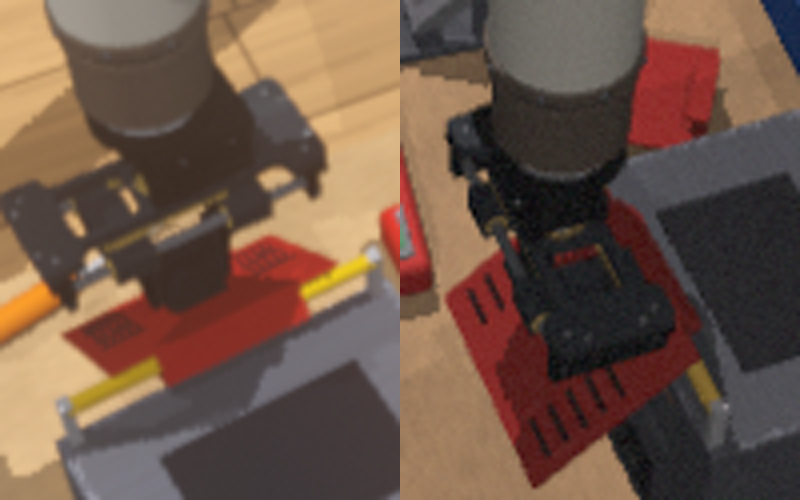

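The lip covers the rail between scene-crop (160,370) and (303,293). That leaves about 97 px of rail on the left and 81 px on the right, so it is roughly central. The rail is in the channel, and I'll push the last few mm until it touches.

Call:
step_arm(targets="-0.15 0 0.13 0;-0.15 0 0.13 0;0 0 0 0;0 0 0 0")

```text
time_s: 10.62
tcp_pos: [0.5034, -0.2595, 0.1916]
ee_rot: [[0.995, 0.099, 0.001], [0.099, -0.995, -0.0], [0.001, 0.0, -1.0]]
wrist_force: [1.2, -1.4, -1.9]
gripper_width: 0.458
gripper_force: 29.9
```

Call:
step_arm(targets="-0.1 0 0.08 0;0 0 0 0;0 0 0 0")

```text
time_s: 10.87
tcp_pos: [0.5034, -0.2596, 0.1913]
ee_rot: [[0.995, 0.099, 0.004], [0.099, -0.995, -0.001], [0.004, 0.001, -1.0]]
wrist_force: [4.4, 2.0, -1.2]
gripper_width: 0.456
gripper_force: 29.9
```

Contact: the force is rising and the position has stopped within 1 mm of the prediction. Now I'll lower the handle part-way along the arc about the rail.

Call:
step_arm(targets="0.06 0 0.15 0;0.03 0 0.2 0;0.03 0 0.24 0;0.05 0 0.28 0;0.06 0 0.29 0;0 0 0 0;0 0 0 0")

```text
time_s: 11.45
tcp_pos: [0.506, -0.2595, 0.1798]
ee_rot: [[0.995, 0.1, 0.004], [0.1, -0.995, -0.001], [0.004, 0.002, -1.0]]
wrist_force: [5.5, 2.7, 3.0]
gripper_width: 0.456
gripper_force: 30.0
```

Call:
step_arm(targets="0.08 0 0.28 0;0.08 0 0.27 0;0.1 0 0.28 0;0.1 0 0.27 0;0 0 0 0;0 0 0 0")

```text
time_s: 11.95
tcp_pos: [0.5098, -0.2593, 0.1693]
ee_rot: [[0.995, 0.1, 0.005], [0.1, -0.995, -0.002], [0.005, 0.002, -1.0]]
wrist_force: [4.4, 2.0, 4.7]
gripper_width: 0.454
gripper_force: 30.0
```

```bash
python3 - <<'E'
from h import *
d={};print(sense()["moment"])
for n in("scene","side"):
    s,c=cap(n,f"pics/{n}4.png"); d[n]=c
ims=[]
for n,b in(("scene",(200,150)),("side",(310,180))):
    ims.append(cv2.resize(d[n]["frame"][b[1]:b[1]+125,b[0]:b[0]+100],None,fx=4,fy=4,interpolation=cv2.INTER_CUBIC))
cv2.imwrite("pics/crop4.png",np.hstack(ims))
E
```

```text
[ 0.85464016 -1.68211458 -0.02032015]
```

View pics/crop4.png

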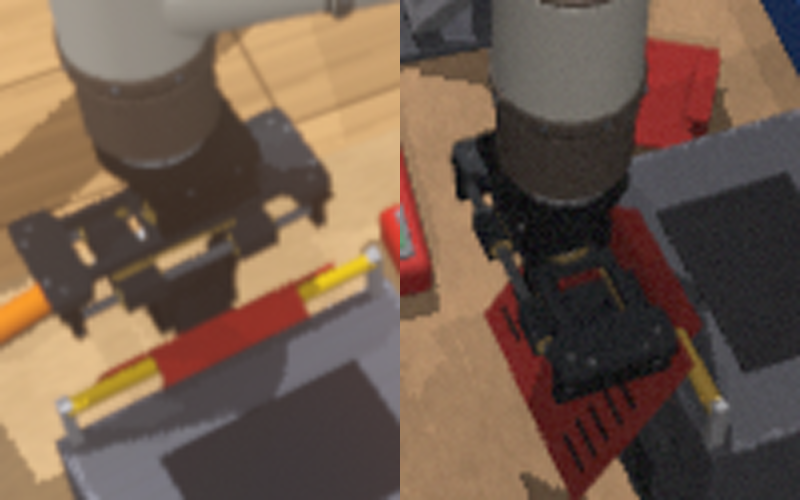

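The cover has pivoted to about 30° and is still hooked (lip over the rail at scene-crop (160,370)–(303,293)). I'll release it for the rest of the swing.

Call:
step_arm(targets="0 0 0 0;0 0 0 0;0 0 0 0;0 0 0 0;0 0 0 0;0 0 0 0;0 0 0 0;0 0 0 0;0 0 0 0;0 0 0 0", claw=8.7)

```text
time_s: 12.88
tcp_pos: [0.5077, -0.259, 0.1679]
ee_rot: [[0.995, 0.099, -0.0], [0.099, -0.995, -0.0], [-0.0, 0.0, -1.0]]
wrist_force: [-0.2, 0.1, 0.1]
gripper_width: 0.994
gripper_force: 0.0
```

Call:
step_arm(targets="-1 0 0 0;-2 0 0 0;-3 0 0 0;-3 0 0 0;-1 0 -1 0;0 0 -3 0;0 0 -4 0;0 0 -3 0;0 0 -1 0;0 0 0 0;0 0 0 0")

```text
time_s: 13.8
tcp_pos: [0.4078, -0.2686, 0.2878]
ee_rot: [[0.995, 0.099, 0.001], [0.099, -0.995, 0.001], [0.001, -0.001, -1.0]]
wrist_force: [-0.1, 0.4, -1.0]
gripper_width: 0.996
gripper_force: 0.0
```

```bash
python3 - <<'E'
from h import *
d={};print(sense()["time_s"])
for n in("scene","side"):
    s,c=cap(n,f"pics/{n}5.png"); d[n]=c
K=cover_R(YAW,0);P=[RAIL+K@p for p in([.0125,.05,.01],[.0125,-.05,.01],[-.0125,.08,.006],[-.0125,-.08,.006],[-.0125,.08,-.134],[-.0125,-.08,-.134])]
ims=[]
for n,b in(("scene",(200,150)),("side",(310,180))):
    q=proj(d[n],P);print(n,((q-b)*4+([0,0] if n=="scene" else [400,0])).round(0).tolist())
    ims.append(cv2.resize(d[n]["frame"][b[1]:b[1]+125,b[0]:b[0]+100],None,fx=4,fy=4,interpolation=cv2.INTER_CUBIC))
cv2.imwrite("pics/crop5.png",np.hstack(ims))
E
```

```text
13.8
scene [[302.0, 302.0], [158.0, 371.0], [325.0, 258.0], [97.0, 368.0], [337.0, 377.0], [130.0, 482.0]]
side [[631.0, 199.0], [696.0, 317.0], [578.0, 180.0], [679.0, 370.0], [570.0, 304.0], [663.0, 489.0]]
```

View pics/crop5.png

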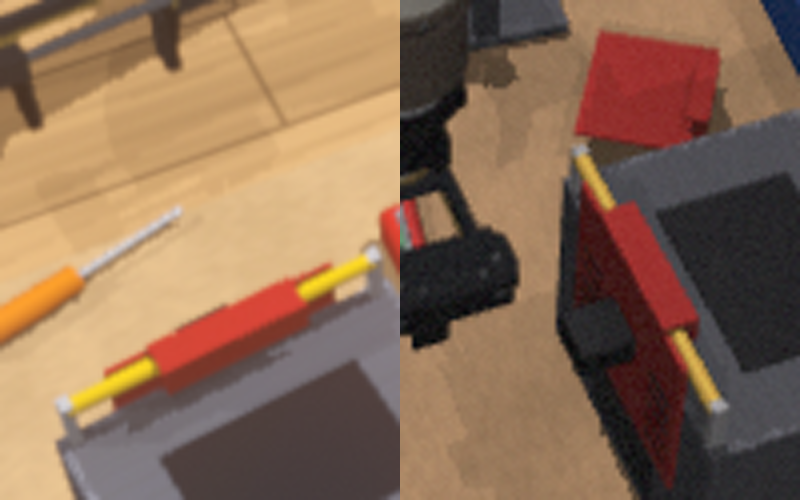

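The cover hangs flat on the charger's front, with the lip over the rail and about central. In the side crop its lower corner is at (668,487) against a predicted (663,489). The arm is clear of it.

```bash
python3 -c "
from h import *
print(r.finish_job())"
```

```text
the job is handed in; nothing more can be done
None
```

The red cover hangs by its lip on the yellow rail, flat against the charger's front and about central. The other things on the bench were not touched, as far as the force readings and pictures show, and the job was handed in at about 14 s of the 51 s allowed.

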